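# Fit the stub aerial to the radio and tug-test its quarter-turn lock

## Robot

A 6-joint arm with a two-finger parallel gripper is mounted at the origin on the work surface. World frame = base frame: x ahead of the robot, y to its left, z up, the work surface at z = 0. Lengths are in m, angles in rad, forces in N, time in s.
With the tool pointing down it reaches from about 0.275 to 0.75 m from the base axis. Payload 10.2 kg.
Tool frame: the origin (TCP) lies at the very end of the fingers, on their centre line; the grasp point (between the pads) lies 19 mm behind it; z points along the fingers, y is the direction in which the jaws open and shut (so a half turn about z gives the same grasp; the last joint's range is limited). The gripper opens to 88 mm and grips with 3 to 60 N. Pads are 18 mm wide; open, the fingers measure 123 mm over their backs; the gripper's body (75 mm by 187 mm) begins 45 mm behind the grasp point.
Start: joints at [0.935, 0.313, 1.498, -0, 1.331, -0.223], TCP at [0.211, 0.481, 0.239] pointing down, gripper open.
Joint ranges: [-2.94, 2.94], [-0.97, 2.17], [0.19, 2.56], [-1.23, 4.37], [0.02, 3.11], [-2.88, 2.88]. Speed limits (rad/s): [2.39, 2.39, 3.01, 3.14, 3.14, 3.14].

## Interface

Orientations are given as a rotation vector (axis times angle).
In Python, from bench import manip gives the robot as it stands.
- The arm moves only by the tool carry_out, never from a script. Its argument "increments" is a list of rows, each an object of numbers: "ax", "ay", "az": the turn, a rotation vector about the tool's x, y, z in degrees; "tx", "ty", "tz": the shift along the tool's x, y, z in units of 40 mm (1.0 is 40 mm); "hand": the opening, from 0 (shut) to 1 (fully open). A call has 1 to 12 rows; each row is the pose to reach, as a shift and turn from the pose commanded when the call began, along the tool's axes at that moment; what a row does not reach only later rows make up. A row lasts 1/8 s, in which the tool goes at most 62.5 mm and 10.7 degrees, less where a joint would pass 70% of its speed; a pose out of reach is approached as far as the arm can. A call with a gripper value outside its range is refused whole. The fingers move at their own pace and stop on an object; "newtons" is the grip in N (left out, the last holds). Time passes only in rows, so rows that repeat a pose let the fingers close. It gives the time, the measured TCP pose, the force and the opening at its end, in the units of the state.
- manip.read_state(): the state, without advancing time (a new reading comes with each control period).
- manip.snapshot(name): name is "scene" or "top" or "wrist"; returns a dict with "color" (480x640x3 uint8, red, green, blue), "camera_matrix" (3x3 intrinsics, pixels), "T" (4x4, takes a point from camera to world coordinates); the wrist camera has in their place "T_tool_cam" (4x4, takes a point from camera to tool coordinates, whose origin is the TCP and whose axes are the flange's). Camera axes: x right, y up, looking along -z (the intrinsics and any distortion apply to the point x, -y, -z); pixel columns grow to the right and rows downward; lengths in m; the calibration is good to about 2 mm. A picture is of the moment at which its call begins: read the wrist's pose just before it. There is no depth.
- manip.job_done(): hands the job in, once; it reports no verdict.
The state is a dict: "time": time; "joint_positions": joint angles; "joint_vel": joint speeds; "tau": joint torques, N m; "tcp_pos": TCP position; "tcp_rot": TCP orientation; "force": force on the tool from outside, world axes, zero at the start; "ft_torque": the same for the moment, N m; "opening": finger opening in m.
Only numpy, scipy, OpenCV 4.12 (cv2) and the standard library are available. Lean on these libraries where they do the work, as an engineer would, in place of code of your own. Each camera call takes 0.05 s, during which the arm holds its last target.

## Task

Take the stub aerial out of the wooden block, put its foot through the slot in the radio casing until the collar sits on the casing, and give it a quarter turn so that it locks. Then prove the lock holds: pull straight up with slowly rising force, stop at about 12 N (never more than 16 N), keep that pull for about half a second, ease off and leave the aerial locked, upright and let go with its collar down on the casing. Leave the other things on the bench alone.

Things in the scene. Friction and masses are not known exactly. Their poses are not given: they have to be found in the camera images.
- aerial_grip (a point): Loose stub aerial, 60 to 110 g, upright. On a round steel collar (42 mm across, 6 mm thick) stands a black rubber body with flat parallel sides, 24 mm (its x) by 14 mm (its y), 54 mm tall. This point is the middle of the rubber body, 33 mm above the collar's underside; z runs up along the aerial.
- aerial_collar (a point): Middle of the collar's underside, axes as at aerial_grip. A round shank (11 mm thick) goes down 32 mm to a cross-bar, 30 mm long (along x, the wide way of the rubber body), 11 mm wide, 6 mm high; a small point ends 42 mm under the collar. At the start the collar rests on the wooden block, the foot in the block's slot; it lifts straight out.
- block_slot (a point): Wooden block, fixed, 70 mm (x) by 160 mm (y), 50 mm high, with screwdriver holes at both ends and one slot, 34 mm (x) by 15 mm, right through the middle. This point is the slot's centre on the block's upper face.
- slot (a point): Centre, on the upper face, of the slot in the red radio casing (150 mm in x, 230 mm in y, 62 mm high, on its back, fixed between wooden cleats). The slot is 34 mm long (this x) by 15 mm wide, in a flush 60 mm square steel panel, 60 mm from the casing's centre towards its +y end; z is up, 62 mm above the bench. There is room inside for the foot.
- lock_plate (a joint): Lift of the hidden sprung lock plate under the slot, in m: 0 at rest, returns by itself, 1 mm for each 6 N. With the collar down, turn the bar 90 degrees either way (over 63 is enough; no end stop) and it lies under this plate and cannot come out. From collar down, the aerial lifts freely 3 to 15 mm, different each time and not visible, before the bar meets the plate.
- pliers_mid (a point): Bystander: steel pliers, 170 mm long, lying on the bench. This point is their rivet.
- magnifier_foot (a point): Bystander: magnifier, 175 mm high, a 60 mm glass upright on a stand with a 90 mm round foot. This point is the underside of the foot.
Not all that is in view belongs to the job. What is shaped like the part that bears aerial_grip but blue or green is not meant.

How it is judged:
On the way, in this order (a step that is already met when the one before it is completed fails the run):
1. the aerial's foot is in the radio's slot with the collar down on the casing (within 3 mm), not yet turned (horizontal distance between aerial_collar and slot below 0.006 m and z of aerial_collar in the frame of slot below 0.003 m and not (angle between the x axis of aerial_collar and the x axis of slot, either way round above 1.1 rad)), for 0.1 s.
2. the aerial is turned more than 63 degrees away from the slot, its cross-bar under the lock plate (horizontal distance between aerial_collar and slot below 0.006 m and z of aerial_collar in the frame of slot below 0.016 m and angle between the x axis of aerial_collar and the x axis of slot, either way round above 1.1 rad), for 0.1 s.
3. the locked aerial is pulled up with more than 9 N (lock plate lifted over 1.5 mm) for 0.3 s (value of joint lock_plate above 0.0015 m and angle between the x axis of aerial_collar and the x axis of slot, either way round above 1.1 rad and horizontal distance between aerial_collar and slot below 0.01 m), for 0.3 s.
At the end, for the whole second after the job is handed in: The aerial stands upright (within 0.1 rad) in the radio's slot, centred within 6 mm, collar within 3 mm of the casing, turned more than 63 degrees from the slot; the lock plate is back at rest (within 0.6 mm) and nothing is held (horizontal distance between aerial_collar and slot below 0.006 m and z of aerial_collar in the frame of slot between -0.003 and 0.003 m and angle between aerial_collar's own z axis and vertical below 0.1 rad and angle between the x axis of aerial_collar and the x axis of slot, either way round above 1.1 rad and value of joint lock_plate below 0.0006 m); the robot touches nothing.
It fails at once if the lock was pulled with more than 17 N (lock plate lifted over 2.83 mm) (value of joint lock_plate above 0.00283 m).
It fails at once if a bystander was moved more than 20 mm (distance of any of pliers_mid, magnifier_foot from where it was at the start of the episode above 0.02 m).
It also fails if it takes over 58 s, if anything falls off the work surface, if the arm or the gripper's body presses on something with over 40 N, if the wrist force passes 120 N, or if a joint passes its speed limit or range.

## Working session

There is one attempt and no reset: what is moved stays moved. The work goes in short steps, Python scripts to look and compute and a tool call to move; the robot and the scene stay as the last step left them, time stands still between calls to the robot, and variables do not carry over. Pictures are saved under pics/ and viewed, and the job is handed in when it is done.

Besides the shell and the picture viewer there is one more tool, called as name([rows], argument=value, ...), one row to a line, values as JSON. carry_out: Moves the arm, as the interface text tells. Its arguments: {"type":"object","properties":{"increments":{"type":"array"},"newtons":{"type":"number"}},"required":["increments"]}

```bash
mkdir -p pics; ls; python3 - <<'E'
from bench import manip
import cv2,numpy as np
np.set_printoptions(precision=4,suppress=True)
print(manip.read_state())
for n in("scene","top","wrist"):
    s=manip.snapshot(n)
    cv2.imwrite(f"pics/{n}0.png",s["color"][:,:,::-1])
    print(n,s["camera_matrix"],s.get("T",s.get("T_tool_cam")),[k for k in s])
    np.savez(f"pics/{n}0.npz",**{k:v for k,v in s.items() if k!='color'})
E
```

```text
pics
{'time': 0.0, 'joint_positions': array([ 0.9346,  0.3134,  1.4984,  0.    ,  1.331 , -0.2234]), 'joint_vel': array([-0.0012, -0.0003,  0.0005, -0.0003, -0.0008, -0.0003]), 'tau': array([  0.0011, -40.2208, -25.2274,   0.0695,   0.0352,  -0.0001]), 'tcp_pos': array([0.2105, 0.4807, 0.2382]), 'tcp_rot': array([-0.6437, -3.0744,  0.0018]), 'force': array([ 0.7563,  0.1461, -0.6987]), 'ft_torque': array([-0.0159,  0.0084, -0.0206]), 'opening': 0.08790816081231685}
scene [[493.4534   0.     326.6023]
 [  0.     493.4534 234.2348]
 [  0.       0.       1.    ]] [[-0.3867 -0.6526  0.6516  1.1808]
 [ 0.9221 -0.2836  0.2633  0.3922]
 [ 0.013   0.7026  0.7114  0.7123]
 [ 0.      0.      0.      1.    ]] ['color', 'camera_matrix', 'T']
top [[524.8936   0.     317.3206]
 [  0.     524.8936 241.8305]
 [  0.       0.       1.    ]] [[ 0.0298  0.9922 -0.1213  0.4489]
 [-0.9994  0.0276 -0.0198  0.1285]
 [-0.0163  0.1218  0.9924  1.0915]
 [ 0.      0.      0.      1.    ]] ['color', 'camera_matrix', 'T']
wrist [[332.1732   0.     321.6785]
 [  0.     332.1732 240.8653]
 [  0.       0.       1.    ]] [[-0.0001  0.9648  0.2631  0.0677]
 [ 1.      0.0006 -0.0015  0.0003]
 [-0.0016  0.2631 -0.9648 -0.1452]
 [ 0.      0.      0.      1.    ]] ['color', 'camera_matrix', 'T_tool_cam']
```

View pics/scene0.png

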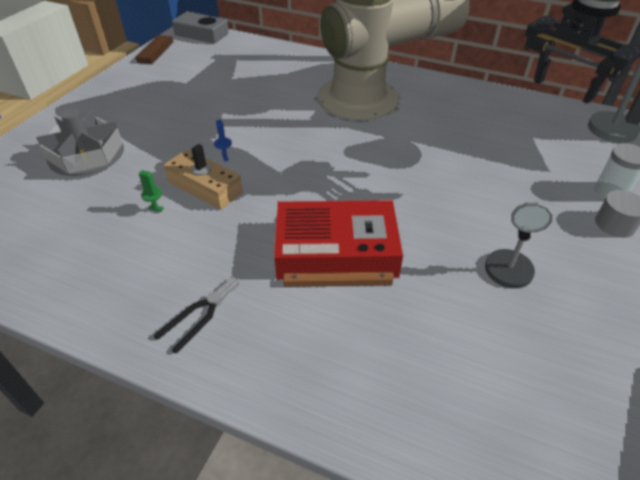

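View pics/top0.png

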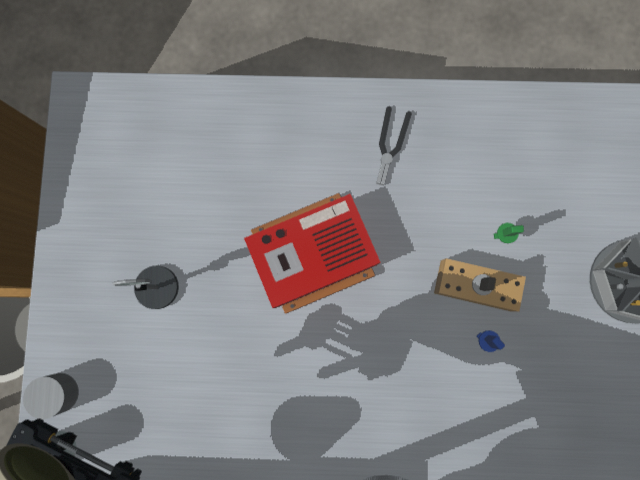

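View pics/wrist0.png

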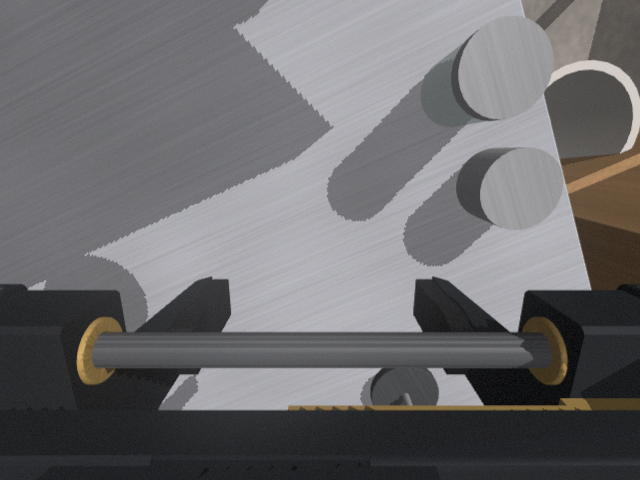

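The black aerial is in the wooden block at top (485,283) and scene (199,155). The look-alikes are blue at top (490,341) and green at (508,233), both standing loose. The task wants the black one in the block. The radio slot is at top (284,262), the magnifier at (157,287) and the pliers at (388,158).

```bash
python3 - <<'E'
import cv2,numpy as np
t=cv2.imread("pics/top0.png");s=cv2.imread("pics/scene0.png")
a=cv2.resize(t[245:325,425:535],None,fx=7,fy=7,interpolation=cv2.INTER_CUBIC)
b=cv2.resize(t[180:320,235:395],None,fx=4,fy=4,interpolation=cv2.INTER_CUBIC)
cv2.imwrite("pics/ca.png",a);cv2.imwrite("pics/cb.png",b)
cv2.imwrite("pics/cc.png",cv2.resize(s[135:215,155:250],None,fx=7,fy=7,interpolation=cv2.INTER_CUBIC))
E
```

```text
(no output)
```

View pics/ca.png

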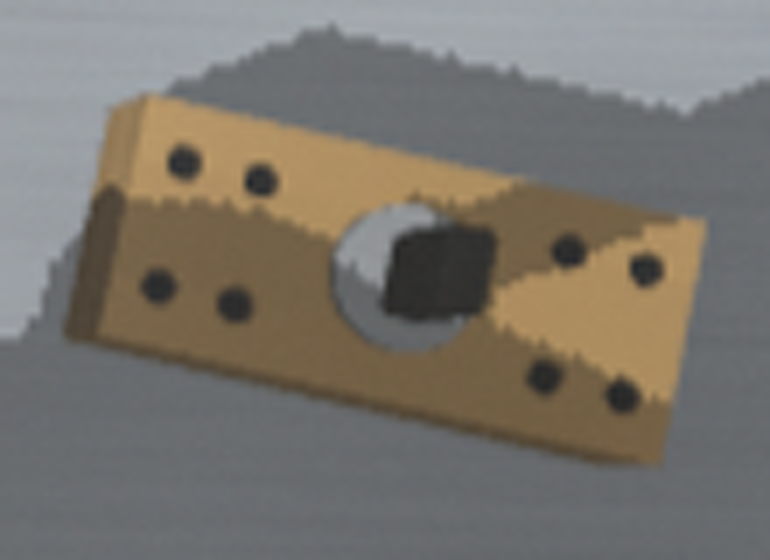

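View pics/cb.png

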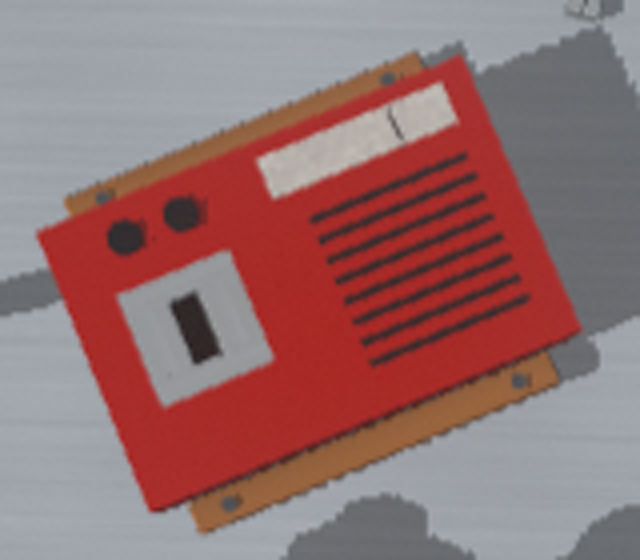

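View pics/cc.png

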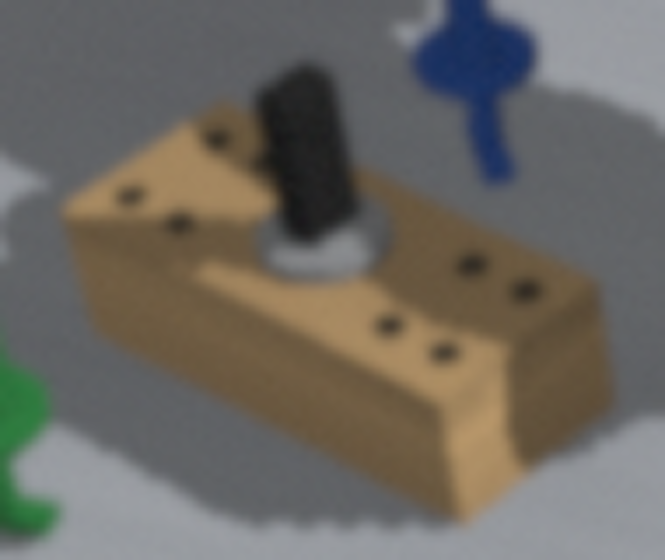

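```bash
cat > h.py <<'E'
import numpy as np, cv2
np.set_printoptions(precision=4,suppress=True)
def ray(K,T,uv):
    d=np.array([(uv[0]-K[0,2])/K[0,0],-(uv[1]-K[1,2])/K[1,1],-1.]); return T[:3,3],T[:3,:3]@d
def onz(K,T,uv,z):
    o,d=ray(K,T,uv); return o+d*(z-o[2])/d[2]
def proj(K,T,p):
    q=T[:3,:3].T@(np.asarray(p)-T[:3,3]); return np.array([K[0,0]*q[0]/-q[2]+K[0,2],K[1,1]*-q[1]/-q[2]+K[1,2]])
def cam(n):
    s=np.load(f"pics/{n}.npz"); return s["camera_matrix"],s[s.files[-1]]
E
python3 - <<'E'
from h import *
K,T=cam("top0")
def A(c,f,o): return [(c[0]+.5)/f-.5+o[0],(c[1]+.5)/f-.5+o[1]]
bc=[onz(K,T,A(c,7,(425,245)),.05)[:2] for c in[(152,95),(707,220),(663,465),(97,338)]]
print("block",np.array(bc),np.mean(bc,0));
for i in range(4):
    d=bc[(i+1)%4]-bc[i];print(np.linalg.norm(d),np.degrees(np.arctan2(d[1],d[0])))
print("collar",onz(K,T,A((408,277),7,(425,245)),.056))
tp=[onz(K,T,A(c,7,(425,245)),.11)[:2] for c in[(408,232),(497,228),(490,320),(400,316)]]
print("bodytop",np.array(tp),np.mean(tp,0));
for nm,cs in dict(slot=[(170,300),(195,292),(222,353),(197,363)],panel=[(117,295),(231,250),(273,357),(165,408)],radio=[(40,235),(462,57),(580,330),(155,512)]).items():
    p=[onz(K,T,A(c,4,(235,180)),.062)[:2] for c in cs]
    print(nm,np.mean(p,0))
    for i in range(4):
        d=p[(i+1)%4]-p[i];print(np.linalg.norm(d),np.degrees(np.arctan2(d[1],d[0])))
    if nm=="radio":
        c=np.mean(p,0); u=(p[0]+p[3]-p[1]-p[2]); u/=np.linalg.norm(u); print("slot from radio",c+.06*u)
K,T=cam("scene0")
def B(c): return A(c,7,(155,135))
print("scene collar",onz(K,T,B((325,228)),.056))
E
```

```text
block [[ 0.5507 -0.1075]
 [ 0.5197 -0.2631]
 [ 0.4509 -0.2497]
 [ 0.4816 -0.0921]] [ 0.5007 -0.1781]
0.15863227705501423 -101.24261408204568
0.07012510480853536 168.9393666339693
0.16049858905410574 78.97141296049297
0.0707433577133791 -12.572982138995776
collar [ 0.501  -0.1775  0.056 ]
bodytop [[ 0.5102 -0.1616]
 [ 0.5119 -0.1851]
 [ 0.4875 -0.183 ]
 [ 0.4879 -0.1593]] [ 0.4994 -0.1723]
slot [0.5341 0.2142]
0.012930442734598514 -70.52836528014164
0.03304694175461157 -154.13501919606628
0.013208458605974329 113.50958217216633
0.03394572879693478 25.278821531287644
panel [0.5339 0.2139]
0.060438822780930136 -66.67663634951707
0.05698320649756724 -156.71479710649652
0.0584803099903767 116.98004415800295
0.060747189553393414 25.247461255285362
radio [0.5579 0.159 ]
0.22780728977033152 -65.25451686574351
0.14806060596037132 -155.72378681422038
0.22609232048085387 114.7903064257272
0.14823336647667124 24.939669544557542
slot from radio [0.5327 0.2134]
scene collar [ 0.5004 -0.1765  0.056 ]
```

```bash
cat >> h.py <<'E'
from scipy.spatial.transform import Rotation as Ro
def Rd(psi):
    s,c=np.sin(np.radians(psi)),np.cos(np.radians(psi)); return np.array([[-s,c,0],[c,s,0],[0,0,-1.]])
def st():
    from bench import manip
    s=manip.read_state(); R=Ro.from_rotvec(s["tcp_rot"]).as_matrix()
    print("t",s["time"],"p",s["tcp_pos"],"yaw",np.degrees(np.arctan2(R[1,1],R[0,1])),"tilt",np.degrees(np.arccos(-R[2,2])),"F",s["force"],"M",s["ft_torque"],"q",s["joint_positions"],"op",s["opening"])
    return s,R
def to(p,psi):
    s,R=st(); print("shift",R.T@(np.array(p)-s["tcp_pos"])/.04,"turn",np.degrees(Ro.from_matrix(R.T@Rd(psi)).as_rotvec()))
def snapw(name):
    from bench import manip
    s,R=st(); d=manip.snapshot("wrist"); cv2.imwrite(f"pics/{name}.png",d["color"][:,:,::-1])
    T=np.eye(4);T[:3,:3]=R;T[:3,3]=s["tcp_pos"]; np.savez(f"pics/{name}.npz",camera_matrix=d["camera_matrix"],T=T@d["T_tool_cam"])
E
python3 -c "
from h import *
to([.5,-.177,.25],78.5)"
```

```text
t 0.15 p [0.2105 0.4808 0.2383] yaw 66.35115358616154 tilt 0.05151856222196106 F [ 0.2422 -0.9026  0.5831] M [-0.0478 -0.0233 -0.001 ] q [ 0.9346  0.3133  1.4982 -0.      1.331  -0.2234] op 0.08808486377129869
shift [-13.2253 -12.1603  -0.2834] turn [ -0.0494  -0.0149 -12.1488]
```

carry_out([
  {"tx": -1.0,"ty": -0.9,"tz": -0.28,"az": -2},
  {"tx": -2.0,"ty": -1.85,"tz": -0.28,"az": -4},
  {"tx": -3.1,"ty": -2.85,"tz": -0.28,"az": -6},
  {"tx": -4.2,"ty": -3.85,"tz": -0.28,"az": -8},
  {"tx": -5.3,"ty": -4.85,"tz": -0.28,"az": -10},
  {"tx": -6.4,"ty": -5.9,"tz": -0.28,"az": -12},
  {"tx": -7.5,"ty": -6.9,"tz": -0.28,"az": -12.15},
  {"tx": -8.6,"ty": -7.9,"tz": -0.28,"az": -12.15},
  {"tx": -9.7,"ty": -8.9,"tz": -0.28,"az": -12.15},
  {"tx": -10.8,"ty": -9.9,"tz": -0.28,"az": -12.15},
  {"tx": -11.9,"ty": -10.9,"tz": -0.28,"az": -12.15},
  {"tx": -12.7,"ty": -11.7,"tz": -0.28,"az": -12.15},
])

```text
schema error: expected keys ax, ay, az, tx, ty, tz, hand
```

```bash
python3 -c "
from h import *
to([.49,-.177,.25],78.5); snapw('w1')"
```

```text
t 0.15 p [0.2105 0.4808 0.2383] yaw 66.35115358616154 tilt 0.05151856222196106 F [ 0.2422 -0.9026  0.5831] M [-0.0478 -0.0233 -0.001 ] q [ 0.9346  0.3133  1.4982 -0.      1.331  -0.2234] op 0.08808486377129869
shift [-12.9963 -12.2606  -0.2832] turn [ -0.0494  -0.0149 -12.1488]
t 0.15 p [0.2105 0.4808 0.2383] yaw 66.35115358616154 tilt 0.05151856222196106 F [ 0.2422 -0.9026  0.5831] M [-0.0478 -0.0233 -0.001 ] q [ 0.9346  0.3133  1.4982 -0.      1.331  -0.2234] op 0.08808486377129869
```

View pics/w1.png

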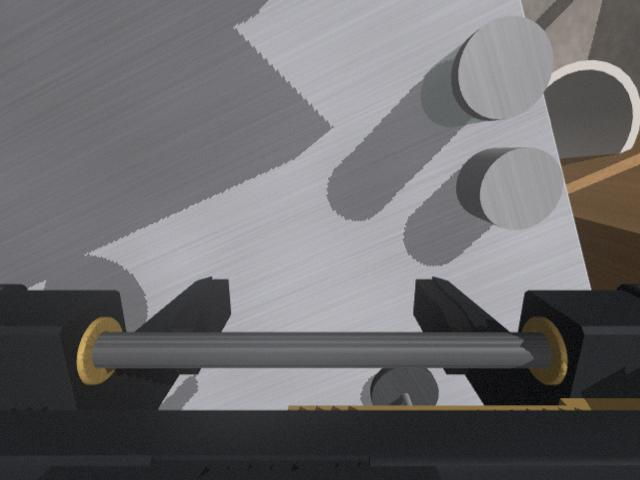

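The move was refused because every row must carry all seven keys. The picture is unchanged from before. I'm sending it again in full.

carry_out([
  {"ax": 0,"ay": 0,"hand": 1,"tx": -1.0,"ty": -0.9,"tz": -0.28,"az": -2},
  {"ax": 0,"ay": 0,"hand": 1,"tx": -2.0,"ty": -1.85,"tz": -0.28,"az": -4},
  {"ax": 0,"ay": 0,"hand": 1,"tx": -3.1,"ty": -2.85,"tz": -0.28,"az": -6},
  {"ax": 0,"ay": 0,"hand": 1,"tx": -4.2,"ty": -3.85,"tz": -0.28,"az": -8},
  {"ax": 0,"ay": 0,"hand": 1,"tx": -5.3,"ty": -4.85,"tz": -0.28,"az": -10},
  {"ax": 0,"ay": 0,"hand": 1,"tx": -6.4,"ty": -5.9,"tz": -0.28,"az": -12},
  {"ax": 0,"ay": 0,"hand": 1,"tx": -7.5,"ty": -6.9,"tz": -0.28,"az": -12.15},
  {"ax": 0,"ay": 0,"hand": 1,"tx": -8.6,"ty": -7.9,"tz": -0.28,"az": -12.15},
  {"ax": 0,"ay": 0,"hand": 1,"tx": -9.7,"ty": -8.9,"tz": -0.28,"az": -12.15},
  {"ax": 0,"ay": 0,"hand": 1,"tx": -10.8,"ty": -9.9,"tz": -0.28,"az": -12.15},
  {"ax": 0,"ay": 0,"hand": 1,"tx": -11.9,"ty": -10.9,"tz": -0.28,"az": -12.15},
  {"ax": 0,"ay": 0,"hand": 1,"tx": -12.9,"ty": -11.9,"tz": -0.28,"az": -12.15},
])

```text
time: 1.7
tcp_pos: [0.4928, -0.1641, 0.2498]
tcp_rot: [-0.315, -3.126, -0.0]
force: [1.0, 0.3, -0.3]
opening: 0.0883
```

```bash
python3 -c "
from h import *
to([.5,-.177,.25],78.5); snapw('w1')"
```

```text
t 1.7 p [ 0.4928 -0.1641  0.2498] yaw 78.47349363136252 tilt 0.008348328688952068 F [ 0.9604  0.2982 -0.2844] M [ 0.0384 -0.0079 -0.0458] q [-0.5474  0.2925  1.496   0.0001  1.3532 -1.917 ] op 0.0882942534369605
shift [-0.2406 -0.2789 -0.006 ] turn [ 0.0074 -0.0038 -0.0265]
t 1.7 p [ 0.4928 -0.1641  0.2498] yaw 78.47349363136252 tilt 0.008348328688952068 F [ 0.9604  0.2982 -0.2844] M [ 0.0384 -0.0079 -0.0458] q [-0.5474  0.2925  1.496   0.0001  1.3532 -1.917 ] op 0.0882942534369605
```

View pics/w1.png

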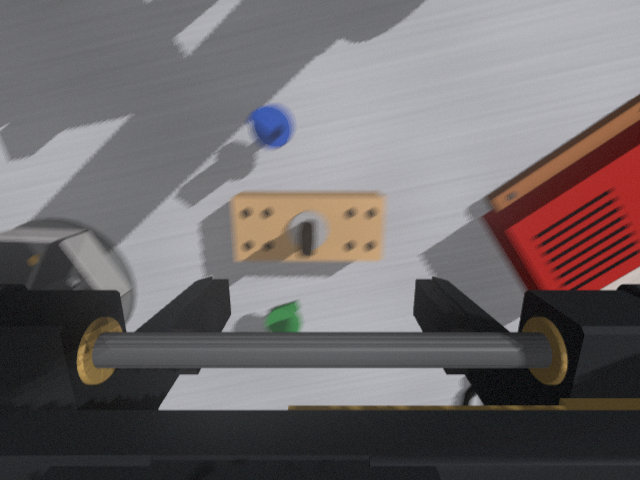

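Seen from above, the block is at about (307,227) and the black aerial in it at (307,238). Blue is at (271,126) and green at (284,318). Enlarging.

```bash
python3 - <<'E'
import cv2
t=cv2.imread("pics/w1.png")
cv2.imwrite("pics/w1c.png",cv2.resize(t[185:270,255:360],None,fx=7,fy=7,interpolation=cv2.INTER_CUBIC))
E
```

```text
(no output)
```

View pics/w1c.png

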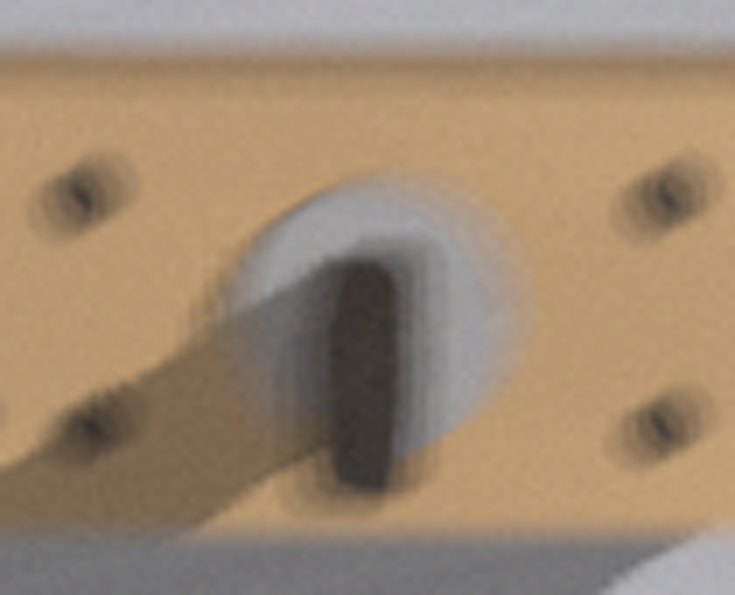

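The picture is motion-blurred because the arm was still travelling. I'll finish the approach, let it settle and look again.

carry_out([
  {"ax": 0,"ay": 0,"az": 0,"tx": -0.1,"ty": -0.1,"tz": 0.5,"hand": 1},
  {"ax": 0,"ay": 0,"az": 0,"tx": -0.1,"ty": -0.1,"tz": 0.5,"hand": 1},
  {"ax": 0,"ay": 0,"az": 0,"tx": -0.1,"ty": -0.1,"tz": 0.5,"hand": 1},
  {"ax": 0,"ay": 0,"az": 0,"tx": -0.1,"ty": -0.1,"tz": 0.5,"hand": 1},
])

```text
time: 2.25
tcp_pos: [0.4956, -0.1665, 0.2308]
tcp_rot: [0.314, 3.125, -0.001]
force: [0.0, -0.3, -0.2]
opening: 0.088
```

```bash
python3 -c "
from h import *
snapw('w2')
t=cv2.imread('pics/w2.png')
K,T=cam('w2')
u,v=proj(K,T,[.5005,-.177,.056]).astype(int);print(u,v)
x,y=u-52,v-38
print(x,y)
cv2.imwrite('pics/w2c.png',cv2.resize(t[y:y+85,x:x+105],None,fx=7,fy=7,interpolation=cv2.INTER_CUBIC))
"
```

```text
t 2.25 p [ 0.4956 -0.1665  0.2308] yaw 78.53208875090941 tilt 0.07533326350859369 F [ 0.0213 -0.2811 -0.2271] M [ 0.0107 -0.0005 -0.0007] q [-0.5485  0.3136  1.5179  0.      1.3087 -1.9191] op 0.08796189618847236
311 228
259 190
```

View pics/w2c.png

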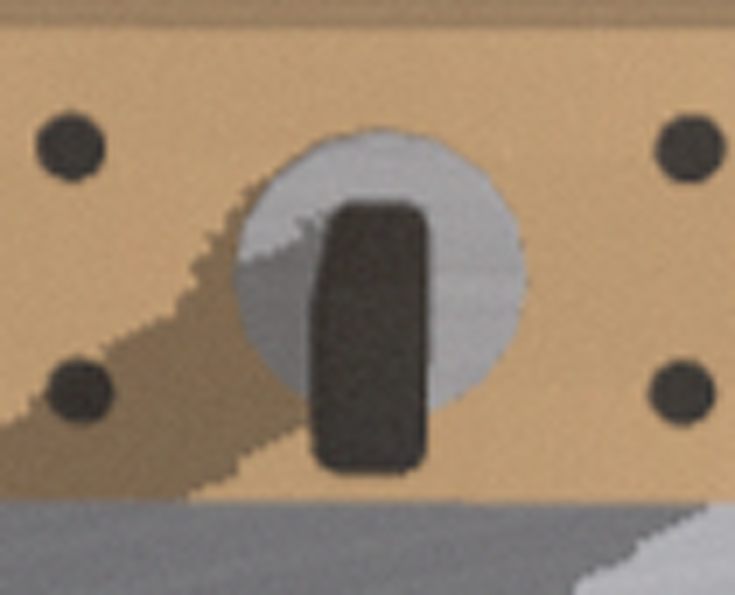

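The picture is sharp now: collar centre at crop (380,271), and the rubber's right edge is vertical, so its flats line up with the jaws.

```bash
python3 -c "
from h import *
K,T=cam('w2')
A=lambda c:[(c[0]+.5)/7-.5+259,(c[1]+.5)/7-.5+190]
c=onz(K,T,A((380,271)),.056);print('collar',c)
for e in [(235,271),(525,271),(380,130)]: print(onz(K,T,A(e),.056))
tp=[onz(K,T,A(e),.11) for e in [(312,473),(428,473)]];print('top edge',tp, np.linalg.norm(tp[0]-tp[1]),np.mean(tp,0))
to([c[0],c[1],.066],78.5)
"
```

```text
collar [ 0.501  -0.1757  0.056 ]
[ 0.4969 -0.1958  0.056 ]
[ 0.505  -0.1557  0.056 ]
[ 0.4813 -0.1716  0.056 ]
top edge [array([ 0.5116, -0.185 ,  0.11  ]), array([ 0.5144, -0.1713,  0.11  ])] 0.013938674763411247 [ 0.513  -0.1781  0.11  ]
t 2.3 p [ 0.4956 -0.1666  0.2306] yaw 78.52443935409548 tilt 0.06737979877624788 F [ 0.6524 -0.433  -0.0388] M [-0.0056 -0.0004 -0.0079] q [-0.5486  0.3138  1.518   0.      1.3086 -1.9191] op 0.08798728295479183
shift [-0.1725 -0.1954  4.1163] turn [-0.0221  0.0636  0.0245]
```

Both measurements agree within 1 mm, and the sizes match (41 mm collar, 14 mm rubber). Descending.

carry_out([
  {"ax": 0,"ay": 0,"az": 0,"tx": -0.17,"ty": -0.2,"tz": 0.3,"hand": 1},
  {"ax": 0,"ay": 0,"az": 0,"tx": -0.17,"ty": -0.2,"tz": 0.8,"hand": 1},
  {"ax": 0,"ay": 0,"az": 0,"tx": -0.17,"ty": -0.2,"tz": 1.6,"hand": 1},
  {"ax": 0,"ay": 0,"az": 0,"tx": -0.17,"ty": -0.2,"tz": 2.4,"hand": 1},
  {"ax": 0,"ay": 0,"az": 0,"tx": -0.17,"ty": -0.2,"tz": 3.2,"hand": 1},
  {"ax": 0,"ay": 0,"az": 0,"tx": -0.17,"ty": -0.2,"tz": 3.8,"hand": 1},
  {"ax": 0,"ay": 0,"az": 0,"tx": -0.17,"ty": -0.2,"tz": 4.1,"hand": 1},
  {"ax": 0,"ay": 0,"az": 0,"tx": -0.17,"ty": -0.2,"tz": 4.1,"hand": 1},
  {"ax": 0,"ay": 0,"az": 0,"tx": -0.17,"ty": -0.2,"tz": 4.1,"hand": 1},
])

```text
time: 3.42
tcp_pos: [0.501, -0.1763, 0.0667]
tcp_rot: [0.315, 3.124, -0.001]
force: [-0.7, 0.6, 0.0]
opening: 0.0883
```

```bash
python3 -c "
from h import *
to([.501,-.1757,.066],78.5)
from bench import manip
snapw('w3')
t=manip.snapshot('scene')['color'][:,:,::-1]
cv2.imwrite('pics/s3.png',cv2.resize(t[90:240,130:290],None,fx=4,fy=4,interpolation=cv2.INTER_CUBIC))
"
```

```text
t 3.425 p [ 0.501  -0.1763  0.0667] yaw 78.49934563430075 tilt 0.08782480300023225 F [-0.6822  0.579   0.0292] M [ 0.0176  0.0021 -0.0797] q [-0.5592  0.5256  1.6773  0.      0.9371 -1.9293] op 0.08834042933830298
shift [0.0032 0.0156 0.0181] turn [-0.0298  0.0826 -0.0006]
t 3.425 p [ 0.501  -0.1763  0.0667] yaw 78.49934563430075 tilt 0.08782480300023225 F [-0.6822  0.579   0.0292] M [ 0.0176  0.0021 -0.0797] q [-0.5592  0.5256  1.6773  0.      0.9371 -1.9293] op 0.08834042933830298
```

View pics/s3.png

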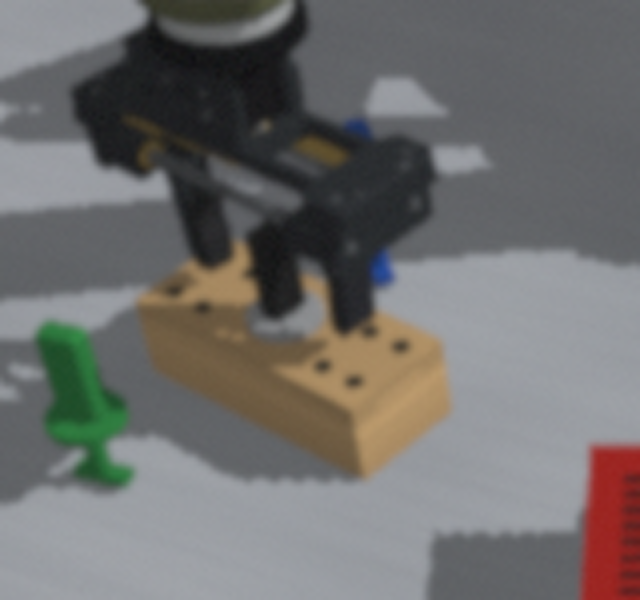

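View pics/w3.png

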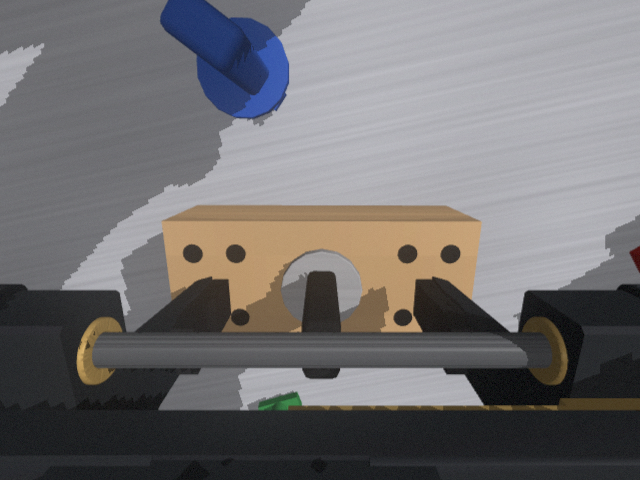

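The fingers straddle the rubber, which sits centred at (321,320), and they're clear of the collar. Closing with 40 N.

carry_out([
  {"ax": 0,"ay": 0,"az": 0,"tx": 0,"ty": 0,"tz": 0,"hand": 0},
  {"ax": 0,"ay": 0,"az": 0,"tx": 0,"ty": 0,"tz": 0,"hand": 0},
  {"ax": 0,"ay": 0,"az": 0,"tx": 0,"ty": 0,"tz": 0,"hand": 0},
  {"ax": 0,"ay": 0,"az": 0,"tx": 0,"ty": 0,"tz": 0,"hand": 0},
  {"ax": 0,"ay": 0,"az": 0,"tx": 0,"ty": 0,"tz": 0,"hand": 0},
  {"ax": 0,"ay": 0,"az": 0,"tx": 0,"ty": 0,"tz": 0,"hand": 0},
  {"ax": 0,"ay": 0,"az": 0,"tx": 0,"ty": 0,"tz": 0,"hand": 0},
  {"ax": 0,"ay": 0,"az": 0,"tx": 0,"ty": 0,"tz": 0,"hand": 0},
], newtons=40)

```text
time: 4.53
tcp_pos: [0.5005, -0.1761, 0.0659]
tcp_rot: [-0.315, -3.126, 0.0]
force: [0.1, -0.7, 0.3]
opening: 0.0134
```

```bash
python3 -c "
from h import *
to([.501,-.1757,.18],78.5)
"
```

```text
t 4.525 p [ 0.5005 -0.1761  0.0659] yaw 78.4971132597133 tilt 0.0017721229449590048 F [ 0.0514 -0.7158  0.3292] M [-0.0208 -0.0023 -0.0205] q [-0.5592  0.5266  1.6784 -0.      0.9366 -1.9292] op 0.013392886296294744
shift [-0.0101  0.011  -2.8523] turn [-0.0015 -0.0009 -0.0029]
```

carry_out([
  {"ax": 0,"ay": 0,"az": 0,"tx": 0,"ty": 0,"tz": -0.2,"hand": 0},
  {"ax": 0,"ay": 0,"az": 0,"tx": 0,"ty": 0,"tz": -0.5,"hand": 0},
  {"ax": 0,"ay": 0,"az": 0,"tx": 0,"ty": 0,"tz": -0.9,"hand": 0},
  {"ax": 0,"ay": 0,"az": 0,"tx": 0,"ty": 0,"tz": -1.4,"hand": 0},
  {"ax": 0,"ay": 0,"az": 0,"tx": 0,"ty": 0,"tz": -2.0,"hand": 0},
  {"ax": 0,"ay": 0,"az": 0,"tx": 0,"ty": 0,"tz": -2.6,"hand": 0},
  {"ax": 0,"ay": 0,"az": 0,"tx": 0,"ty": 0,"tz": -3.0,"hand": 0},
  {"ax": 0,"ay": 0,"az": 0,"tx": 0,"ty": 0,"tz": -3.1,"hand": 0},
  {"ax": 0,"ay": 0,"az": 0,"tx": 0,"ty": 0,"tz": -3.1,"hand": 0},
])

```text
time: 5.65
tcp_pos: [0.5004, -0.1759, 0.1896]
tcp_rot: [-0.315, -3.125, -0.0]
force: [-0.3, 0.2, -1.8]
opening: 0.0137
```

```bash
python3 -c "
from h import *
to([.5335,.2138,.19],114.7)
from bench import manip
t=manip.snapshot('scene')['color'][:,:,::-1]
cv2.imwrite('pics/s4.png',cv2.resize(t[60:240,120:310],None,fx=3,fy=3,interpolation=cv2.INTER_CUBIC))
"
```

```text
t 5.65 p [ 0.5004 -0.1759  0.1896] yaw 78.49795082495588 tilt 0.0339105981303711 F [-0.3275  0.2492 -1.8343] M [0.0452 0.0308 0.0123] q [-0.5592  0.3678  1.5542  0.      1.2202 -1.9292] op 0.013687793177340224
shift [ 1.1307  9.7128 -0.007 ] turn [  0.0216  -0.0269 -36.202 ]
```

View pics/s4.png

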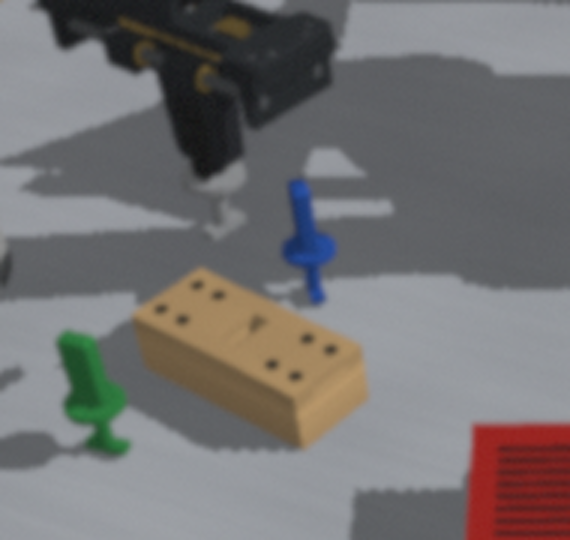

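The aerial left the block cleanly and hangs upright in the jaws, with the foot's bar visible at crop (224,225). I'll go beside the radio slot, 60 mm beyond it so the wrist camera sees it, and measure it there.

carry_out([
  {"ax": 0,"ay": 0,"az": -3,"tx": 0,"ty": 0.6,"tz": 0,"hand": 0},
  {"ax": 0,"ay": 0,"az": -7,"tx": 0,"ty": 1.6,"tz": 0,"hand": 0},
  {"ax": 0,"ay": 0,"az": -11,"tx": 0,"ty": 2.7,"tz": 0,"hand": 0},
  {"ax": 0,"ay": 0,"az": -15,"tx": 0,"ty": 3.8,"tz": 0,"hand": 0},
  {"ax": 0,"ay": 0,"az": -19,"tx": 0,"ty": 4.9,"tz": 0,"hand": 0},
  {"ax": 0,"ay": 0,"az": -23,"tx": 0,"ty": 6.0,"tz": 0,"hand": 0},
  {"ax": 0,"ay": 0,"az": -27,"tx": 0,"ty": 7.1,"tz": 0,"hand": 0},
  {"ax": 0,"ay": 0,"az": -31,"tx": -0.05,"ty": 8.2,"tz": 0,"hand": 0},
  {"ax": 0,"ay": 0,"az": -35,"tx": -0.1,"ty": 9.3,"tz": 0,"hand": 0},
  {"ax": 0,"ay": 0,"az": -36.2,"tx": -0.1,"ty": 10.2,"tz": 0,"hand": 0},
  {"ax": 0,"ay": 0,"az": -36.2,"tx": -0.1,"ty": 10.6,"tz": 0,"hand": 0},
  {"ax": 0,"ay": 0,"az": -36.2,"tx": -0.1,"ty": 10.6,"tz": 0,"hand": 0},
])

```text
time: 7.2
tcp_pos: [0.5888, 0.2387, 0.1892]
tcp_rot: [0.672, -3.068, 0.0]
force: [-0.1, -0.3, -0.8]
opening: 0.0137
```

carry_out([
  {"ax": 0,"ay": 0,"az": 0,"tx": 0,"ty": 0,"tz": 0,"hand": 0},
  {"ax": 0,"ay": 0,"az": 0,"tx": 0,"ty": 0,"tz": 0,"hand": 0},
  {"ax": 0,"ay": 0,"az": 0,"tx": 0,"ty": 0,"tz": 0,"hand": 0},
])

```text
time: 7.58
tcp_pos: [0.5891, 0.238, 0.1901]
tcp_rot: [-0.671, 3.069, -0.0]
force: [-0.4, 0.7, -1.1]
opening: 0.0135
```

```bash
python3 -c "
from h import *
to([.5335,.2138,.19],114.7)
snapw('w5')
t=cv2.imread('pics/w5.png')
K,T=cam('w5'); print(proj(K,T,[.5335,.2138,.062]))
"
```

```text
t 7.575 p [0.5891 0.238  0.1901] yaw 114.64874857621156 tilt 0.007981375661355998 F [-0.3742  0.7036 -1.1348] M [0.0425 0.0248 0.027 ] q [ 0.1999  0.5946  1.2018 -0.0001  1.3451 -1.8011] op 0.013483718422783295
shift [1.5149 0.0291 0.0018] turn [-0.0044  0.0066 -0.0513]
t 7.575 p [0.5891 0.238  0.1901] yaw 114.64874857621156 tilt 0.007981375661355998 F [-0.3742  0.7036 -1.1348] M [0.0425 0.0248 0.027 ] q [ 0.1999  0.5946  1.2018 -0.0001  1.3451 -1.8011] op 0.013483718422783295
[322.2954 158.6487]
```

View pics/w5.png

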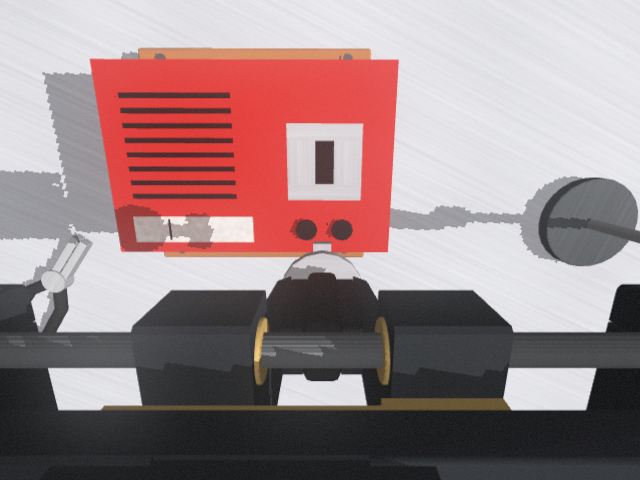

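The slot is in clear view at (325,162), its sides parallel to the image. The held collar shows at (321,268) and the tip of the foot at (321,247). Enlarging.

```bash
python3 -c "
import cv2
t=cv2.imread('pics/w5.png')
cv2.imwrite('pics/w5a.png',cv2.resize(t[118:206,280:370],None,fx=6,fy=6,interpolation=cv2.INTER_CUBIC))
cv2.imwrite('pics/w5b.png',cv2.resize(t[235:300,270:370],None,fx=7,fy=7,interpolation=cv2.INTER_CUBIC))
"
```

```text
(no output)
```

View pics/w5a.png

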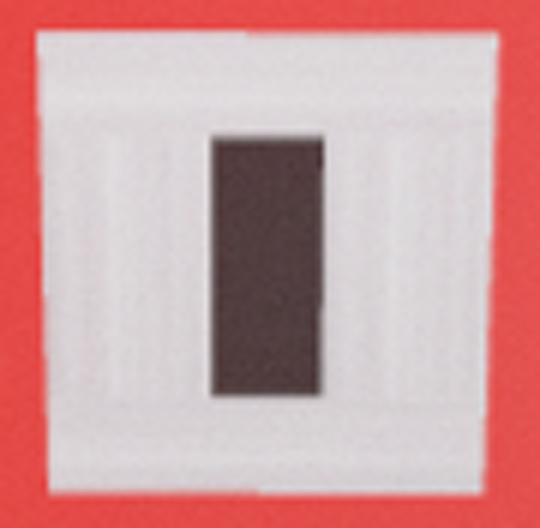

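View pics/w5b.png

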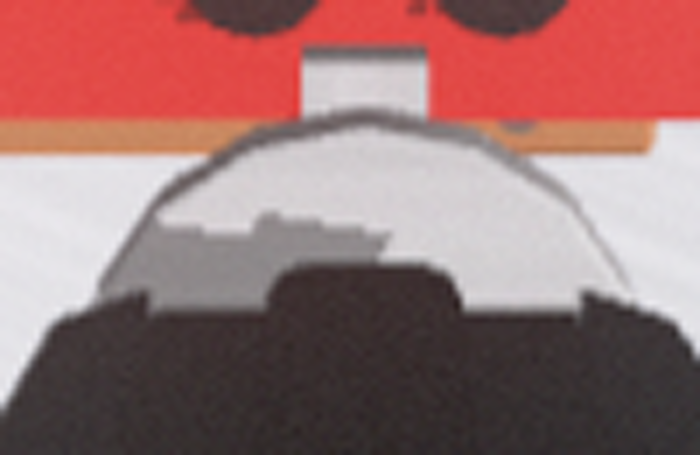

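```bash
python3 -c "
from h import *
K,T=cam('w5')
A=lambda c:[(c[0]+.5)/6-.5+280,(c[1]+.5)/6-.5+118]
B=lambda c:[(c[0]+.5)/7-.5+270,(c[1]+.5)/7-.5+235]
ang=lambda d:np.degrees(np.arctan2(d[1],d[0]))
for n,cs in dict(slot=[(212,137),(322,137),(321,395),(211,395)],panel=[(37,31),(498,32),(484,492),(49,492)]).items():
    p=[onz(K,T,A(c),.062) for c in cs]; print(n,np.mean(p,0))
    for i in range(4):
        d=p[(i+1)%4]-p[i]; print(np.linalg.norm(d),ang(d))
tcp=np.array([.5891,.238,.1901]);R=Rd(114.65)
zc=.1901-.0159  # collar underside
for c in [(302,60),(428,60)]:
    print('bar end in tool', R.T@(onz(K,T,B(c),zc-.032)-tcp))
for c in [(302,47),(428,47)]:
    print('bar bottom end in tool', R.T@(onz(K,T,B(c),zc-.038)-tcp))
for c in [(97,290),(625,290),(370,122)]:
    print('collar in tool', R.T@(onz(K,T,B(c),zc+.006)-tcp))
"
```

```text
slot [0.5355 0.2162 0.062 ]
0.014439787699372824 114.6425853274139
0.03352916287854238 24.936705000590884
0.014929091276850584 -65.36558391950064
0.033528092898022166 -155.89946009182853
panel [0.5355 0.2163 0.062 ]
0.05971588091022111 114.5283433664367
0.05975999551447744 24.66107787859404
0.0597996799831135 -65.36880035935523
0.05986721134850646 -155.41926744103782
bar end in tool [ 0.0131 -0.0048  0.0479]
bar end in tool [0.0131 0.0061 0.0479]
bar bottom end in tool [ 0.0126 -0.005   0.0539]
bar bottom end in tool [0.0126 0.0062 0.0539]
collar in tool [ 0.0068 -0.0185  0.0099]
collar in tool [0.0068 0.0191 0.0099]
collar in tool [0.0193 0.0009 0.0099]
```

Slot size matches: 33.5 × 14.7 mm, panel 59.8 mm square, x direction 24.7°. The top and wrist cameras differ by about 2 mm, so I'll bring the foot low and close beside the slot and compare both in one picture.

```bash
python3 -c "
from h import *
to([.5704,.2313,.14],114.7)
"
```

```text
t 7.625 p [0.589  0.2382 0.1901] yaw 114.65957656096096 tilt 0.006478585482573447 F [-0.0777 -0.0971 -0.5596] M [ 0.0676  0.0166 -0.0163] q [ 0.2002  0.5947  1.2017 -0.      1.3451 -1.801 ] op 0.013808327622079904
shift [0.495  0.0385 1.2515] turn [-0.0023  0.0061 -0.0404]
```

carry_out([
  {"ax": 0,"ay": 0,"az": 0,"tx": 0.3,"ty": 0.03,"tz": 0.4,"hand": 0},
  {"ax": 0,"ay": 0,"az": 0,"tx": 0.5,"ty": 0.03,"tz": 0.9,"hand": 0},
  {"ax": 0,"ay": 0,"az": 0,"tx": 0.5,"ty": 0.03,"tz": 1.25,"hand": 0},
  {"ax": 0,"ay": 0,"az": 0,"tx": 0.5,"ty": 0.03,"tz": 1.25,"hand": 0},
  {"ax": 0,"ay": 0,"az": 0,"tx": 0.5,"ty": 0.03,"tz": 1.25,"hand": 0},
])

```text
time: 8.25
tcp_pos: [0.5709, 0.2315, 0.1406]
tcp_rot: [-0.672, 3.068, -0.0]
force: [0.1, 0.1, -0.8]
opening: 0.0133
```

```bash
python3 -c "
from h import *
snapw('w6')
t=cv2.imread('pics/w6.png')
cv2.imwrite('pics/w6a.png',cv2.resize(t[155:305,255:395],None,fx=4,fy=4,interpolation=cv2.INTER_CUBIC))
"
```

```text
t 8.25 p [0.5709 0.2315 0.1406] yaw 114.69959428748791 tilt 0.07492814147096795 F [ 0.1232  0.0985 -0.7803] M [ 0.0458  0.0362 -0.0117] q [ 0.1953  0.5955  1.3343 -0.      1.2105 -1.8066] op 0.013303459539803622
```

View pics/w6a.png

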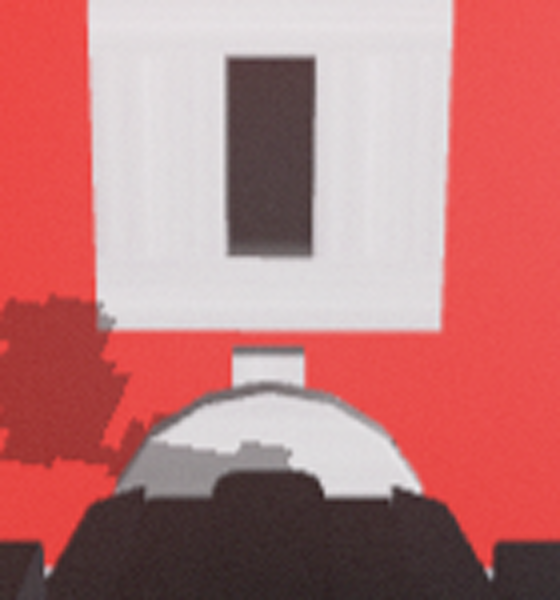

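```bash
python3 -c "
from h import *
K,T=cam('w6')
A=lambda c:[(c[0]+.5)/4-.5+255,(c[1]+.5)/4-.5+155]
tcp=np.array([.5709,.2315,.1406]);R=Rd(114.7)
zc=.1406-.0159
L=lambda p:R.T@(p-tcp)
s=np.mean([L(onz(K,T,A(c),.062)) for c in [(226,57),(315,57),(313,256),(228,256)]],0)
b=[L(onz(K,T,A(c),z)) for c,z in [((232,355),zc-.032),((304,355),zc-.032),((232,348),zc-.038),((304,348),zc-.038)]]
c=L(onz(K,T,A((268,390)),zc+.006))
print('slot',s,R@s+tcp);print('bar end',np.array(b));print('collar front',c)
"
```

```text
slot [0.0385 0.001  0.0786] [0.5355 0.2163 0.062 ]
bar end [[ 0.0129 -0.0049  0.0479]
 [ 0.0129  0.006   0.0479]
 [ 0.0123 -0.0051  0.0539]
 [ 0.0123  0.0061  0.0539]]
collar front [0.0192 0.0005 0.0099]
```

The foot's bar and the slot line up within 0.5 mm across, and the slot is 40 mm ahead. Moving over it and starting down.

carry_out([
  {"ax": 0,"ay": 0,"az": 0,"tx": 0.5,"ty": 0.01,"tz": 0,"hand": 0},
  {"ax": 0,"ay": 0,"az": 0,"tx": 1.0,"ty": 0.01,"tz": 0,"hand": 0},
  {"ax": 0,"ay": 0,"az": 0,"tx": 1.0,"ty": 0.01,"tz": 0.1,"hand": 0},
  {"ax": 0,"ay": 0,"az": 0,"tx": 1.0,"ty": 0.01,"tz": 0.3,"hand": 0},
  {"ax": 0,"ay": 0,"az": 0,"tx": 1.0,"ty": 0.01,"tz": 0.45,"hand": 0},
  {"ax": 0,"ay": 0,"az": 0,"tx": 1.0,"ty": 0.01,"tz": 0.55,"hand": 0},
  {"ax": 0,"ay": 0,"az": 0,"tx": 1.0,"ty": 0.01,"tz": 0.6,"hand": 0},
  {"ax": 0,"ay": 0,"az": 0,"tx": 1.0,"ty": 0.01,"tz": 0.65,"hand": 0},
  {"ax": 0,"ay": 0,"az": 0,"tx": 1.0,"ty": 0.01,"tz": 0.7,"hand": 0},
  {"ax": 0,"ay": 0,"az": 0,"tx": 1.0,"ty": 0.01,"tz": 0.7,"hand": 0},
])

```text
time: 9.55
tcp_pos: [0.5338, 0.215, 0.1118]
tcp_rot: [0.672, -3.069, 0.0]
force: [-0.5, -0.1, -1.4]
opening: 0.0136
```

```bash
python3 -c "
from h import *
snapw('w7')
from bench import manip
d=manip.snapshot('scene');t=d['color'][:,:,::-1]
cv2.imwrite('pics/s7.png',cv2.resize(t[150:270,300:440],None,fx=5,fy=5,interpolation=cv2.INTER_CUBIC))
"
```

```text
t 9.55 p [0.5338 0.215  0.1118] yaw 114.69775541263081 tilt 0.005743686300206741 F [-0.5095 -0.1473 -1.3821] M [ 0.0657  0.0025 -0.0103] q [ 0.1795  0.5463  1.4998 -0.      1.0956 -1.8224] op 0.01360597546300653
```

View pics/s7.png

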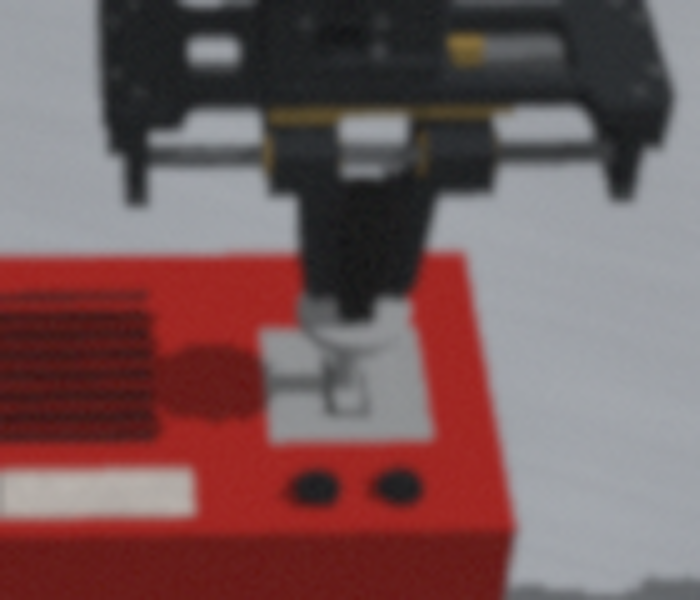

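View pics/w7.png

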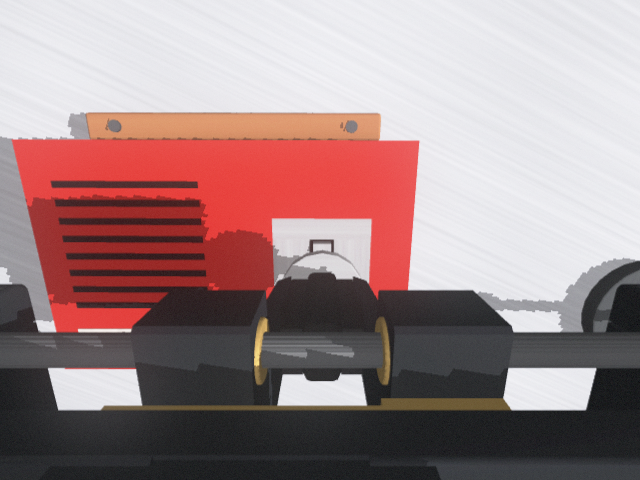

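The bar is entering the slot with a dark gap around it at wrist (321,246), and there's no side force. Going on down.

carry_out([
  {"ax": 0,"ay": 0,"az": 0,"tx": 0,"ty": 0,"tz": 0.15,"hand": 0},
  {"ax": 0,"ay": 0,"az": 0,"tx": 0,"ty": 0,"tz": 0.3,"hand": 0},
  {"ax": 0,"ay": 0,"az": 0,"tx": 0,"ty": 0,"tz": 0.45,"hand": 0},
  {"ax": 0,"ay": 0,"az": 0,"tx": 0,"ty": 0,"tz": 0.6,"hand": 0},
  {"ax": 0,"ay": 0,"az": 0,"tx": 0,"ty": 0,"tz": 0.7,"hand": 0},
  {"ax": 0,"ay": 0,"az": 0,"tx": 0,"ty": 0,"tz": 0.78,"hand": 0},
  {"ax": 0,"ay": 0,"az": 0,"tx": 0,"ty": 0,"tz": 0.8,"hand": 0},
  {"ax": 0,"ay": 0,"az": 0,"tx": 0,"ty": 0,"tz": 0.8,"hand": 0},
])

```text
time: 10.65
tcp_pos: [0.5339, 0.215, 0.08]
tcp_rot: [-0.672, 3.069, -0.0]
force: [-1.5, 0.4, -0.9]
opening: 0.0137
```

```bash
python3 -c "
from h import *
st();st()"
```

```text
t 10.65 p [0.5339 0.215  0.08  ] yaw 114.69888387925684 tilt 0.007228140977153916 F [-1.455   0.4094 -0.8777] M [0.0646 0.0394 0.0182] q [ 0.1794  0.5878  1.5257 -0.      1.028  -1.8224] op 0.01369827970265255
t 10.65 p [0.5339 0.215  0.08  ] yaw 114.69888387925684 tilt 0.007228140977153916 F [-1.455   0.4094 -0.8777] M [0.0646 0.0394 0.0182] q [ 0.1794  0.5878  1.5257 -0.      1.028  -1.8224] op 0.01369827970265255
```

carry_out([
  {"ax": 0,"ay": 0,"az": 0,"tx": 0,"ty": 0,"tz": 0.02,"hand": 0},
  {"ax": 0,"ay": 0,"az": 0,"tx": 0,"ty": 0,"tz": 0.04,"hand": 0},
  {"ax": 0,"ay": 0,"az": 0,"tx": 0,"ty": 0,"tz": 0.05,"hand": 0},
  {"ax": 0,"ay": 0,"az": 0,"tx": 0,"ty": 0,"tz": 0.05,"hand": 0},
  {"ax": 0,"ay": 0,"az": 0,"tx": 0,"ty": 0,"tz": 0.05,"hand": 0},
])

```text
time: 11.28
tcp_pos: [0.5338, 0.215, 0.078]
tcp_rot: [-0.672, 3.069, -0.0]
force: [-0.5, 0.0, -0.5]
opening: 0.0137
```

carry_out([
  {"ax": 0,"ay": 0,"az": 0,"tx": 0,"ty": 0,"tz": 0.015,"hand": 0},
  {"ax": 0,"ay": 0,"az": 0,"tx": 0,"ty": 0,"tz": 0.03,"hand": 0},
  {"ax": 0,"ay": 0,"az": 0,"tx": 0,"ty": 0,"tz": 0.03,"hand": 0},
])

```text
time: 11.65
tcp_pos: [0.5338, 0.2151, 0.0779]
tcp_rot: [-0.672, 3.068, -0.0]
force: [-5.1, -2.2, 10.1]
opening: 0.0138
```

```bash
python3 -c "
from h import *
st();snapw('w8')
t=cv2.imread('pics/w8.png')
cv2.imwrite('pics/w8a.png',cv2.resize(t[200:300,250:390],None,fx=5,fy=5,interpolation=cv2.INTER_CUBIC))
from bench import manip
d=manip.snapshot('scene');t=d['color'][:,:,::-1]
cv2.imwrite('pics/s8.png',cv2.resize(t[170:270,320:420],None,fx=6,fy=6,interpolation=cv2.INTER_CUBIC))
"
```

```text
t 11.65 p [0.5338 0.2151 0.0779] yaw 114.70963759118568 tilt 0.028599846243050234 F [-5.0805 -2.2341 10.1001] M [-0.1775  0.8216 -0.0027] q [ 0.1796  0.5905  1.5274 -0.0001  1.0232 -1.8224] op 0.013797433955467482
t 11.65 p [0.5338 0.2151 0.0779] yaw 114.70963759118568 tilt 0.028599846243050234 F [-5.0805 -2.2341 10.1001] M [-0.1775  0.8216 -0.0027] q [ 0.1796  0.5905  1.5274 -0.0001  1.0232 -1.8224] op 0.013797433955467482
```

View pics/w8a.png

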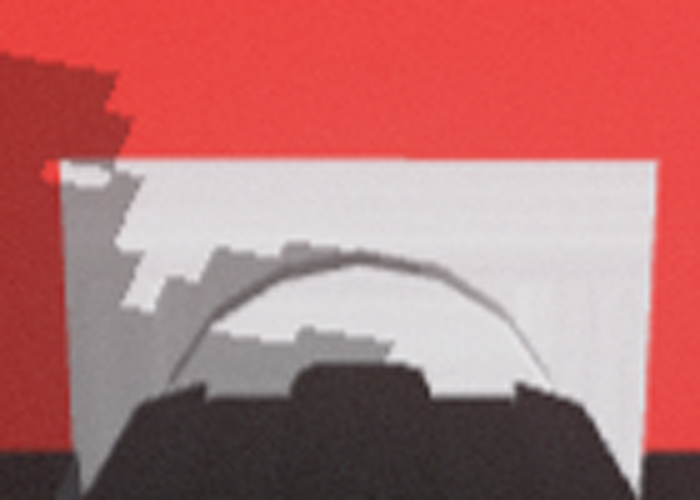

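View pics/s8.png

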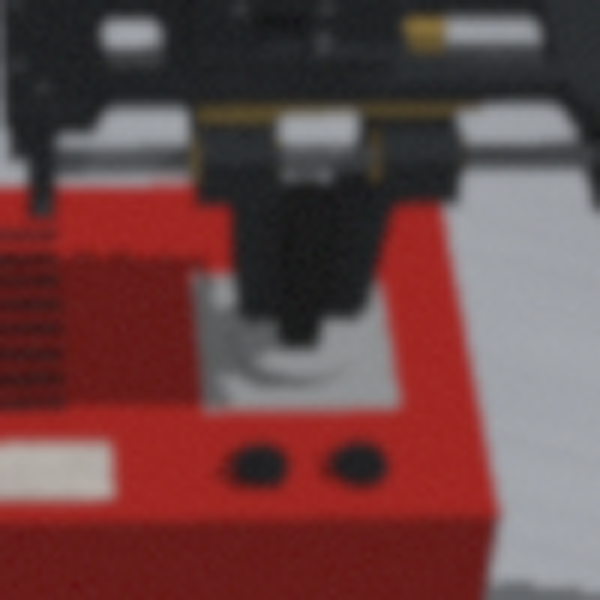

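The collar is seated: contact at z 0.0779, exactly the height expected. I'll check centring from the panel edge, then lighten the push.

```bash
python3 -c "
from h import *
K,T=cam('w8')
A=lambda c:[(c[0]+.5)/5-.5+250,(c[1]+.5)/5-.5+200]
tcp=np.array([.5338,.2151,.0779]);R=Rd(114.7)
L=lambda p:R.T@(p-tcp)
print('panel edge', [L(onz(K,T,A(c),.062)) for c in [(60,158),(657,158)]],'at rows300',[L(onz(K,T,A(c),.062)) for c in [(67,300),(650,300)]])
print('collar front',L(onz(K,T,A((360,266)),.068)), L(onz(K,T,A((360,253)),.062)))
"
```

```text
panel edge [array([ 0.0282, -0.0295,  0.0159]), array([0.0282, 0.0301, 0.0159])] at rows300 [array([ 0.0133, -0.0295,  0.0159]), array([0.0133, 0.0301, 0.0159])]
collar front [0.0188 0.0004 0.0099] [0.0183 0.0005 0.0159]
```

carry_out([
  {"ax": 0,"ay": 0,"az": 0,"tx": 0,"ty": 0,"tz": -0.012,"hand": 0},
  {"ax": 0,"ay": 0,"az": 0,"tx": 0,"ty": 0,"tz": -0.012,"hand": 0},
])

```text
time: 12.0
tcp_pos: [0.5338, 0.215, 0.0779]
tcp_rot: [-0.672, 3.069, -0.0]
force: [-2.5, -1.6, 7.3]
opening: 0.0136
```

```bash
python3 -c "
from h import *
st()"
```

```text
t 12.0 p [0.5338 0.215  0.0779] yaw 114.70163346119968 tilt 0.018658196201182444 F [-2.4969 -1.607   7.2586] M [-0.1307  0.5916 -0.0239] q [ 0.1795  0.5905  1.5273 -0.0001  1.0234 -1.8224] op 0.013577979889943753
```

The collar is centred on the slot within 0.5 mm. Turning 90° about the aerial's axis (az +, away from the joint limit).

carry_out([
  {"ax": 0,"ay": 0,"az": 0,"tx": 0,"ty": 0,"tz": -0.012,"hand": 0},
  {"ax": 0,"ay": 0,"az": 9,"tx": 0,"ty": 0.005,"tz": -0.012,"hand": 0},
  {"ax": 0,"ay": 0,"az": 18,"tx": 0,"ty": 0.01,"tz": -0.012,"hand": 0},
  {"ax": 0,"ay": 0,"az": 27,"tx": 0,"ty": 0.015,"tz": -0.012,"hand": 0},
  {"ax": 0,"ay": 0,"az": 36,"tx": 0,"ty": 0.02,"tz": -0.012,"hand": 0},
  {"ax": 0,"ay": 0,"az": 45,"tx": 0,"ty": 0.025,"tz": -0.012,"hand": 0},
  {"ax": 0,"ay": 0,"az": 54,"tx": -0.005,"ty": 0.03,"tz": -0.012,"hand": 0},
  {"ax": 0,"ay": 0,"az": 63,"tx": -0.008,"ty": 0.033,"tz": -0.012,"hand": 0},
  {"ax": 0,"ay": 0,"az": 72,"tx": -0.012,"ty": 0.036,"tz": -0.012,"hand": 0},
  {"ax": 0,"ay": 0,"az": 81,"tx": -0.016,"ty": 0.038,"tz": -0.012,"hand": 0},
  {"ax": 0,"ay": 0,"az": 90,"tx": -0.02,"ty": 0.04,"tz": -0.012,"hand": 0},
  {"ax": 0,"ay": 0,"az": 90,"tx": -0.02,"ty": 0.04,"tz": -0.012,"hand": 0},
])

```text
time: 13.5
tcp_pos: [0.5342, 0.2169, 0.0779]
tcp_rot: [1.693, 2.646, 0.001]
force: [-0.5, -0.1, 3.4]
opening: 0.0139
```

```bash
python3 -c "
from h import *
snapw('w9')
t=cv2.imread('pics/w9.png')
cv2.imwrite('pics/w9a.png',cv2.resize(t[200:320,250:390],None,fx=5,fy=5,interpolation=cv2.INTER_CUBIC))
st()
"
```

```text
t 13.5 p [0.5342 0.2169 0.0779] yaw 24.771233622499285 tilt 0.05670469173597317 F [-0.5253 -0.1217  3.4226] M [-0.0466  0.0764 -0.0246] q [ 0.1825  0.5921  1.5245  0.      1.024  -0.2499] op 0.013907748676071153
t 13.55 p [0.5342 0.2169 0.0779] yaw 24.878884763980086 tilt 0.05455436243872021 F [ 1.3219 -1.116   2.2935] M [-0.1197  0.0084 -0.0561] q [ 0.1825  0.5921  1.5246  0.      1.024  -0.2517] op 0.013725388812328163
```

View pics/w9a.png

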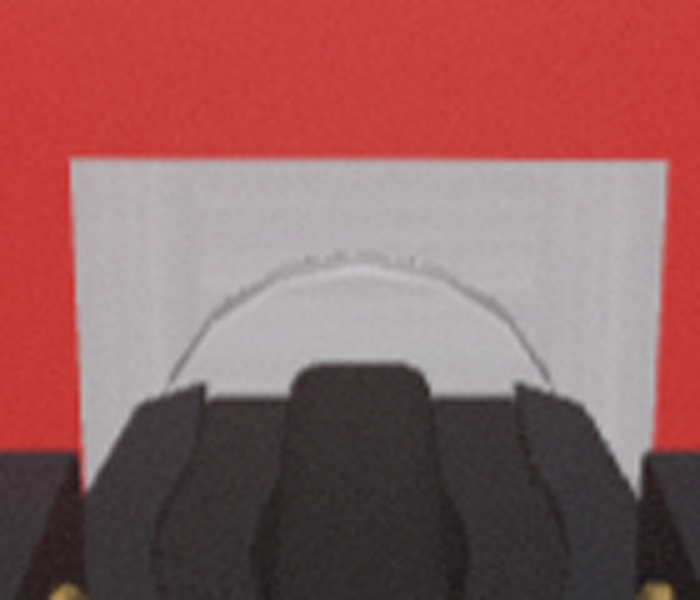

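Turned: measured yaw is 24.8°, which is 90° from 114.7°, and the rubber's narrow end now faces along the new axis. The collar is still centred within about 1 mm. Lifting through the free travel in small steps while watching force.

carry_out([
  {"ax": 0,"ay": 0,"az": 0,"tx": 0,"ty": 0,"tz": -0.02,"hand": 0},
  {"ax": 0,"ay": 0,"az": 0,"tx": 0,"ty": 0,"tz": -0.04,"hand": 0},
  {"ax": 0,"ay": 0,"az": 0,"tx": 0,"ty": 0,"tz": -0.06,"hand": 0},
  {"ax": 0,"ay": 0,"az": 0,"tx": 0,"ty": 0,"tz": -0.075,"hand": 0},
  {"ax": 0,"ay": 0,"az": 0,"tx": 0,"ty": 0,"tz": -0.075,"hand": 0},
])

```text
time: 14.18
tcp_pos: [0.5339, 0.2168, 0.0807]
tcp_rot: [1.695, 2.645, 0.0]
force: [-1.3, 0.2, -0.8]
opening: 0.0133
```

carry_out([
  {"ax": 0,"ay": 0,"az": 0,"tx": 0,"ty": 0,"tz": -0.0125,"hand": 0},
  {"ax": 0,"ay": 0,"az": 0,"tx": 0,"ty": 0,"tz": -0.025,"hand": 0},
  {"ax": 0,"ay": 0,"az": 0,"tx": 0,"ty": 0,"tz": -0.0375,"hand": 0},
  {"ax": 0,"ay": 0,"az": 0,"tx": 0,"ty": 0,"tz": -0.0375,"hand": 0},
])

```text
time: 14.68
tcp_pos: [0.5339, 0.2168, 0.0822]
tcp_rot: [1.695, 2.645, 0.0]
force: [-0.5, -0.2, -0.5]
opening: 0.0138
```

carry_out([
  {"ax": 0,"ay": 0,"az": 0,"tx": 0,"ty": 0,"tz": -0.0125,"hand": 0},
  {"ax": 0,"ay": 0,"az": 0,"tx": 0,"ty": 0,"tz": -0.025,"hand": 0},
  {"ax": 0,"ay": 0,"az": 0,"tx": 0,"ty": 0,"tz": -0.0375,"hand": 0},
  {"ax": 0,"ay": 0,"az": 0,"tx": 0,"ty": 0,"tz": -0.0375,"hand": 0},
])

```text
time: 15.18
tcp_pos: [0.5339, 0.2168, 0.0837]
tcp_rot: [1.695, 2.645, 0.0]
force: [-0.8, -0.2, -0.5]
opening: 0.0137
```

carry_out([
  {"ax": 0,"ay": 0,"az": 0,"tx": 0,"ty": 0,"tz": -0.0125,"hand": 0},
  {"ax": 0,"ay": 0,"az": 0,"tx": 0,"ty": 0,"tz": -0.025,"hand": 0},
  {"ax": 0,"ay": 0,"az": 0,"tx": 0,"ty": 0,"tz": -0.0375,"hand": 0},
  {"ax": 0,"ay": 0,"az": 0,"tx": 0,"ty": 0,"tz": -0.0375,"hand": 0},
])

```text
time: 15.68
tcp_pos: [0.5339, 0.2168, 0.0853]
tcp_rot: [1.695, 2.645, 0.0]
force: [-0.6, -0.3, 0.0]
opening: 0.0137
```

carry_out([
  {"ax": 0,"ay": 0,"az": 0,"tx": 0,"ty": 0,"tz": -0.0125,"hand": 0},
  {"ax": 0,"ay": 0,"az": 0,"tx": 0,"ty": 0,"tz": -0.025,"hand": 0},
  {"ax": 0,"ay": 0,"az": 0,"tx": 0,"ty": 0,"tz": -0.0375,"hand": 0},
  {"ax": 0,"ay": 0,"az": 0,"tx": 0,"ty": 0,"tz": -0.0375,"hand": 0},
])

```text
time: 16.18
tcp_pos: [0.5339, 0.2168, 0.0867]
tcp_rot: [1.695, 2.645, 0.0]
force: [-0.3, -0.3, -1.0]
opening: 0.0138
```

carry_out([
  {"ax": 0,"ay": 0,"az": 0,"tx": 0,"ty": 0,"tz": -0.0125,"hand": 0},
  {"ax": 0,"ay": 0,"az": 0,"tx": 0,"ty": 0,"tz": -0.025,"hand": 0},
  {"ax": 0,"ay": 0,"az": 0,"tx": 0,"ty": 0,"tz": -0.0375,"hand": 0},
  {"ax": 0,"ay": 0,"az": 0,"tx": 0,"ty": 0,"tz": -0.0375,"hand": 0},
])

```text
time: 16.68
tcp_pos: [0.5338, 0.2168, 0.0881]
tcp_rot: [-1.695, -2.645, 0.0]
force: [0.8, 0.2, -3.0]
opening: 0.0139
```

Contact begins at about 10 mm lift. Finer steps now.

carry_out([
  {"ax": 0,"ay": 0,"az": 0,"tx": 0,"ty": 0,"tz": -0.0125,"hand": 0},
  {"ax": 0,"ay": 0,"az": 0,"tx": 0,"ty": 0,"tz": -0.0125,"hand": 0},
  {"ax": 0,"ay": 0,"az": 0,"tx": 0,"ty": 0,"tz": -0.0125,"hand": 0},
])

```text
time: 17.05
tcp_pos: [0.5338, 0.2168, 0.0885]
tcp_rot: [-1.695, -2.645, 0.0]
force: [0.8, -0.0, -4.5]
opening: 0.0133
```

```bash
python3 -c "
from h import *
from bench import manip
F=[]
s,R=st()
"
```

```text
t 17.05 p [0.5338 0.2168 0.0885] yaw 24.696998601831286 tilt 0.011473701890819782 F [ 0.8183 -0.0121 -4.5279] M [ 0.0564 -0.2511  0.0461] q [ 0.1825  0.5776  1.517  -0.      1.0472 -0.2485] op 0.013281894423472206
```

carry_out([
  {"ax": 0,"ay": 0,"az": 0,"tx": 0,"ty": 0,"tz": -0.0125,"hand": 0},
  {"ax": 0,"ay": 0,"az": 0,"tx": 0,"ty": 0,"tz": -0.0125,"hand": 0},
  {"ax": 0,"ay": 0,"az": 0,"tx": 0,"ty": 0,"tz": -0.025,"hand": 0},
  {"ax": 0,"ay": 0,"az": 0,"tx": 0,"ty": 0,"tz": -0.025,"hand": 0},
  {"ax": 0,"ay": 0,"az": 0,"tx": 0,"ty": 0,"tz": -0.025,"hand": 0},
])

```text
time: 17.68
tcp_pos: [0.5338, 0.2168, 0.0894]
tcp_rot: [-1.695, -2.645, 0.0]
force: [1.9, 0.9, -9.5]
opening: 0.0139
```

carry_out([
  {"ax": 0,"ay": 0,"az": 0,"tx": 0,"ty": 0,"tz": -0.008,"hand": 0},
  {"ax": 0,"ay": 0,"az": 0,"tx": 0,"ty": 0,"tz": -0.015,"hand": 0},
  {"ax": 0,"ay": 0,"az": 0,"tx": 0,"ty": 0,"tz": -0.015,"hand": 0},
])

```text
time: 18.05
tcp_pos: [0.5338, 0.2168, 0.09]
tcp_rot: [-1.695, -2.645, 0.0]
force: [4.1, 1.5, -12.7]
opening: 0.0136
```

```bash
python3 -c "
from h import *
st()"
```

```text
t 18.05 p [0.5338 0.2168 0.09  ] yaw 24.698307134254076 tilt 0.020409085089898915 F [  4.108    1.5468 -12.6788] M [ 0.1264 -0.6782 -0.0239] q [ 0.1825  0.5756  1.5158 -0.      1.0505 -0.2485] op 0.01362242699705493
```

The pull is about 12 N net. Holding for 0.6 s.

carry_out([
  {"ax": 0,"ay": 0,"az": 0,"tx": 0,"ty": 0,"tz": 0,"hand": 0},
  {"ax": 0,"ay": 0,"az": 0,"tx": 0,"ty": 0,"tz": 0,"hand": 0},
  {"ax": 0,"ay": 0,"az": 0,"tx": 0,"ty": 0,"tz": 0,"hand": 0},
  {"ax": 0,"ay": 0,"az": 0,"tx": 0,"ty": 0,"tz": 0,"hand": 0},
  {"ax": 0,"ay": 0,"az": 0,"tx": 0,"ty": 0,"tz": 0,"hand": 0},
])

```text
time: 18.68
tcp_pos: [0.5338, 0.2168, 0.0902]
tcp_rot: [-1.695, -2.645, 0.0]
force: [3.2, 0.5, -13.5]
opening: 0.0134
```

Held 0.6 s at 12–13 N. Easing off and lowering.

carry_out([
  {"ax": 0,"ay": 0,"az": 0,"tx": 0,"ty": 0,"tz": 0.015,"hand": 0},
  {"ax": 0,"ay": 0,"az": 0,"tx": 0,"ty": 0,"tz": 0.03,"hand": 0},
  {"ax": 0,"ay": 0,"az": 0,"tx": 0,"ty": 0,"tz": 0.05,"hand": 0},
  {"ax": 0,"ay": 0,"az": 0,"tx": 0,"ty": 0,"tz": 0.09,"hand": 0},
  {"ax": 0,"ay": 0,"az": 0,"tx": 0,"ty": 0,"tz": 0.15,"hand": 0},
  {"ax": 0,"ay": 0,"az": 0,"tx": 0,"ty": 0,"tz": 0.21,"hand": 0},
  {"ax": 0,"ay": 0,"az": 0,"tx": 0,"ty": 0,"tz": 0.26,"hand": 0},
  {"ax": 0,"ay": 0,"az": 0,"tx": 0,"ty": 0,"tz": 0.3,"hand": 0},
  {"ax": 0,"ay": 0,"az": 0,"tx": 0,"ty": 0,"tz": 0.32,"hand": 0},
  {"ax": 0,"ay": 0,"az": 0,"tx": 0,"ty": 0,"tz": 0.33,"hand": 0},
  {"ax": 0,"ay": 0,"az": 0,"tx": 0,"ty": 0,"tz": 0.33,"hand": 0},
])

```text
time: 20.05
tcp_pos: [0.5339, 0.2168, 0.0779]
tcp_rot: [1.695, 2.645, 0.0]
force: [-3.5, -1.5, 7.8]
opening: 0.0135
```

The collar is down again (z 0.0779, 8 N). I'll lighten the push and let go.

carry_out([
  {"ax": 0,"ay": 0,"az": 0,"tx": 0,"ty": 0,"tz": -0.02,"hand": 0},
  {"ax": 0,"ay": 0,"az": 0,"tx": 0,"ty": 0,"tz": -0.02,"hand": 0},
  {"ax": 0,"ay": 0,"az": 0,"tx": 0,"ty": 0,"tz": -0.02,"hand": 0.7},
  {"ax": 0,"ay": 0,"az": 0,"tx": 0,"ty": 0,"tz": -0.02,"hand": 0.7},
  {"ax": 0,"ay": 0,"az": 0,"tx": 0,"ty": 0,"tz": -0.02,"hand": 0.7},
  {"ax": 0,"ay": 0,"az": 0,"tx": 0,"ty": 0,"tz": -0.02,"hand": 0.7},
  {"ax": 0,"ay": 0,"az": 0,"tx": 0,"ty": 0,"tz": -0.02,"hand": 0.7},
  {"ax": 0,"ay": 0,"az": 0,"tx": 0,"ty": 0,"tz": -0.02,"hand": 0.7},
])

```text
time: 21.05
tcp_pos: [0.5339, 0.2168, 0.0779]
tcp_rot: [-1.695, -2.645, 0.0]
force: [-1.0, 0.3, -0.4]
opening: 0.0614
```

```bash
python3 -c "
from h import *
snapw('w10')"
```

```text
t 21.05 p [0.5339 0.2168 0.0779] yaw 24.697737998960374 tilt 0.0016340520557152586 F [-1.0209  0.2729 -0.4476] M [-0.0422  0.0744 -0.0306] q [ 0.1825  0.592   1.5249 -0.      1.0248 -0.2485] op 0.06139573465907396
```

View pics/w10.png

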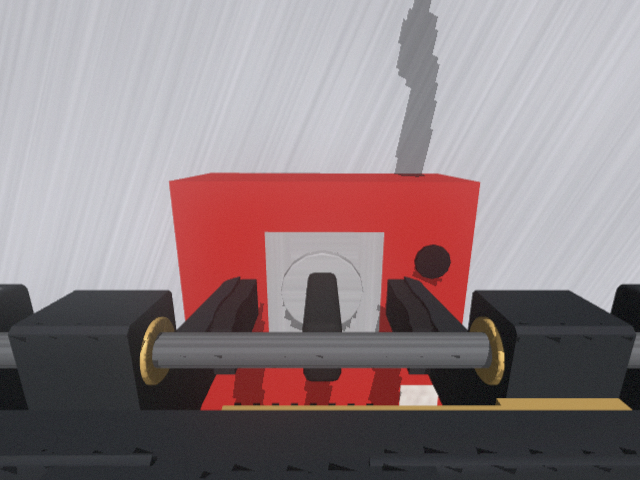

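The fingers are clear on both sides of the rubber at (322,320), and the collar lies flat on the panel. Retreating straight up.

carry_out([
  {"ax": 0,"ay": 0,"az": 0,"tx": 0,"ty": 0,"tz": -0.2,"hand": 0.7},
  {"ax": 0,"ay": 0,"az": 0,"tx": 0,"ty": 0,"tz": -0.7,"hand": 0.7},
  {"ax": 0,"ay": 0,"az": 0,"tx": 0,"ty": 0,"tz": -1.4,"hand": 0.7},
  {"ax": 0,"ay": 0,"az": 0,"tx": 0,"ty": 0,"tz": -2.2,"hand": 0.7},
  {"ax": 0,"ay": 0,"az": 0,"tx": 0,"ty": 0,"tz": -3.0,"hand": 0.7},
  {"ax": 0,"ay": 0,"az": 0,"tx": 0,"ty": 0,"tz": -3.6,"hand": 0.7},
  {"ax": 0,"ay": 0,"az": 0,"tx": 0,"ty": 0,"tz": -3.6,"hand": 0.7},
  {"ax": 0,"ay": 0,"az": 0,"tx": 0,"ty": 0,"tz": -3.6,"hand": 0.7},
  {"ax": 0,"ay": 0,"az": 0,"tx": 0,"ty": 0,"tz": -3.6,"hand": 0.7},
])

```text
time: 22.22
tcp_pos: [0.5335, 0.2167, 0.2207]
tcp_rot: [-1.694, -2.644, 0.002]
force: [-0.8, 0.4, -0.1]
opening: 0.0617
```

```bash
python3 -c "
from h import *
from bench import manip
snapw('w11')
t=cv2.imread('pics/w11.png')
K,T=cam('w11');u,v=proj(K,T,[.5345,.216,.07]).astype(int);print(u,v)
cv2.imwrite('pics/w11a.png',cv2.resize(t[v-50:v+50,u-60:u+60],None,fx=6,fy=6,interpolation=cv2.INTER_CUBIC))
t=manip.snapshot('scene')['color'][:,:,::-1]
cv2.imwrite('pics/s11.png',t)
"
```

```text
t 22.225 p [0.5335 0.2167 0.2207] yaw 24.696469568870825 tilt 0.11479336015062638 F [-0.8365  0.4187 -0.0513] M [-0.067   0.0438 -0.0019] q [ 0.1826  0.4395  1.3646 -0.      1.3394 -0.2485] op 0.06165437413111805
322 228
```

View pics/w11a.png

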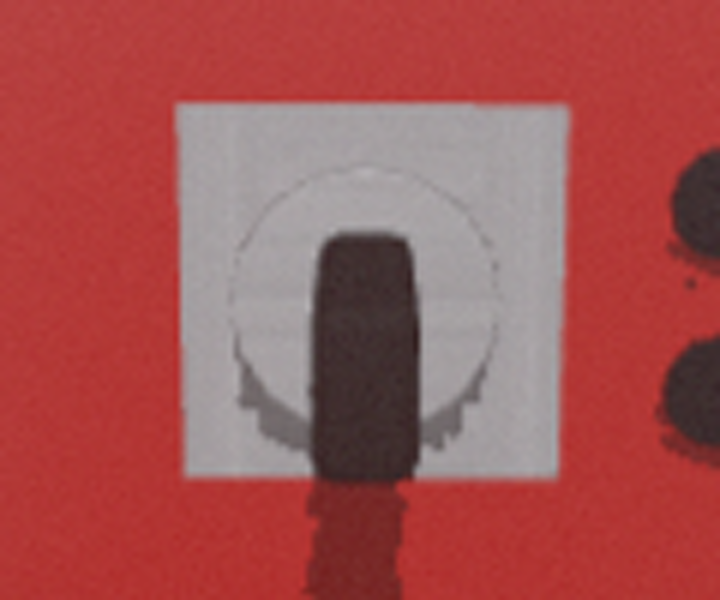

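View pics/s11.png

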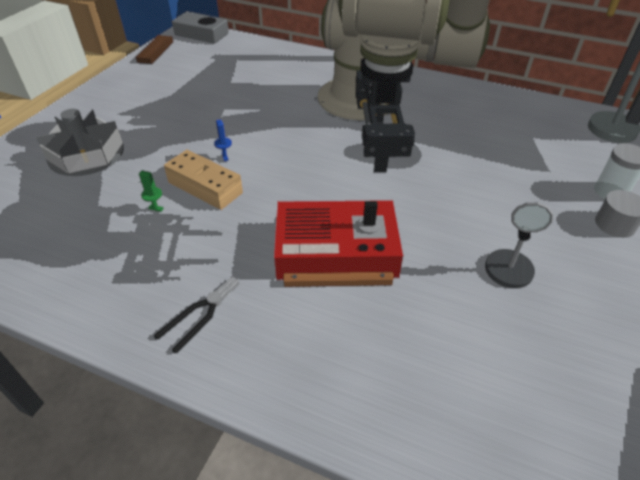

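The aerial stands upright at scene (370,213). The collar is flat and about 1 mm off the panel's centre, and the rubber's long side is at 90° to the slot. The pliers, magnifier, and blue and green pieces haven't moved. Handing in.

```bash
python3 -c "
from bench import manip
print(manip.job_done())"
```

```text
the job is handed in; nothing more can be done
None
```

The aerial is locked in the radio casing and the job is handed in, at about 22 s of the 58 s allowed. No verdict was reported.

- **Insertion and lock:** I took the black aerial from the wooden block, lowered its foot through the slot until the collar touched the casing at the expected height, and turned it 90°.
- **Pull test:** After about 10 mm of free lift I raised the pull slowly and held it 0.6 s. The force sensor read 12.7 N at the start of the hold and 13.5 N at the end, which is about 12 to 12.7 N net of the aerial's weight. I then eased off, set the collar back down and let go.
- **Last checks:** The pictures show the aerial upright, turned 90° from the slot and about 1 mm off the panel centre, with its collar flat. The gripper is open and about 14 cm clear, and the pliers and magnifier look unmoved. I couldn't see the lock plate, so its return to rest is inferred from the collar being back down.
- **Disagreement:** The top and wrist cameras differed by about 2 mm on where the slot was. I used one close wrist picture showing both foot and slot, and the foot went in without side force.
- **Refused move:** My first move call was refused because some keys were missing. Nothing moved, and I sent it again complete.

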